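# Rinse the glaze brush and lay it on its rest

## Robot

A 6-joint arm with a two-finger parallel gripper is mounted at the origin on the work surface. World frame = base frame: x ahead of the robot, y to its left, z up, the work surface at z = 0. Lengths are in m, angles in degrees, forces in N, time in s.
With the tool pointing down it reaches from about 0.4 to 0.825 m from the base axis. Payload 7 kg.
Tool frame: the origin (TCP) lies midway between the tips of the shut fingers; the grasp point (between the pads) lies ctrl.grasp_offset behind it (ctrl.grasp_offset is the distance from the TCP to the grasp point, in m); z points along the fingers, y is the line along which they close (so a half turn about z gives the same grasp; the last joint's range is limited). The gripper opens to 88 mm and grips with 3 to 60 N. Pads are 19 mm wide; open, the fingers measure 130 mm over their backs; the gripper's body (78 mm by 193 mm) begins 47 mm behind the grasp point.
Start: joints at [86.121, 20.546, 0.682, 0, -70.136, -16.507], TCP at [0.235, 0.633, 0.227] pointing down, gripper open.
Joint ranges: [-176.03, 176.03], [-82.01, 121.73], [-58.28, 71.71], [-173.87, 95.51], [-174.79, -0.11], [-173.66, 173.66]. Speed limits (degrees/s): [136.94, 136.94, 172.46, 180, 180, 180].

## Interface

Orientations are given as [roll, pitch, yaw] about the fixed x, y, z axes, in that order (R = Rz(yaw) Ry(pitch) Rx(roll)).
In Python, from plant import ctrl gives the robot as it stands. The module is installed in compiled form; this text tells all that it offers.
- The arm moves only by the tool send_rows, never from a script. Its argument "increments" is a list that holds one entry, the list of rows, each a list of 4 numbers: the shift along the world's x, y, z normalised to -1 to 1, where 1 is 0.2 m, then the turn about the world's z normalised to -1 to 1, where 1 is 1.5 rad. In form: [[[x, y, z, roll], ...]]. A call has 1 to 12 rows; each row is the pose to reach, as a shift and turn from the pose commanded when the call began; what a row does not reach only later rows make up. A row lasts 1/8 s, in which the tool goes at most 62.5 mm and 10.7 degrees, less where a joint would pass 70% of its speed; a pose out of reach is approached as far as the arm can. A call with a number of a shift or a turn outside -1 to 1 is refused whole. A call with a gripper value outside its range is refused whole. "jaw" is the opening, from 0 (shut) to 1 (fully open), set as the call begins (left out, the last holds). The fingers move at their own pace and stop on an object; the grip force is fixed at half the most. Time passes only in rows, so rows that repeat a pose let the fingers close. It gives the time, the measured TCP pose, the force, the opening and the grip force at its end, in the units of the state.
- ctrl.get_obs(): the state, without advancing time (a new reading comes with each control period).
- ctrl.snapshot(name): name is "side" or "top"; returns the picture (400x640x3 uint8, red, green, blue); there is no depth.
- ctrl.calibration(name): a dict with "mtx" (3x3 intrinsics, pixels), "eye" and "attitude" of the camera in the world. Camera axes: x right, y up, looking along -z (the intrinsics and any distortion apply to the point x, -y, -z); pixel columns grow to the right and rows downward; lengths in m; the calibration is good to about 2 mm. A picture is of the moment at which its call begins. calibration takes no time and is no camera call.
- ctrl.close_job(): hands the job in; it is judged then, once.
Trained networks look in the newest picture that a camera, given by its name, has taken for a name from the list of things; names that differ only in an ending like _2 or _b are one class to them, and where a whole thing is asked for, a point or a joint stands for the part that bears it (a point fixed in the world has none). Each returns a list of dicts, best first, with "conf" (0 to 1); they miss things now and then, are a little off and sometimes report something else, mostly with a low value. They report only what shows in the picture. A call takes as long as a camera call. They do not tell look-alikes from the thing itself.
- ctrl.trace(thing, camera): "mask" (400x640 bool, what is visible of it) and "bbox" ([left, top, right, bottom] in pixels, round what is visible of it).
- ctrl.spot_point(thing, camera): "pixel" ([row, column] in pixels: a listed point, or the origin of a listed thing).
The state is a dict: "clock": time; "joint_pos": joint angles; "qvel": joint speeds; "tau": joint torques, N m; "tool_pos": TCP position; "orientation": TCP orientation; "force": force on the tool from outside, world axes, zero at the start; "moment": the same for the moment, N m; "opening": finger opening in m; "gripper_force": force on a finger pad.
Only numpy, scipy, OpenCV 4.12 (cv2) and the standard library are available. Lean on these libraries where they do the work, as an engineer would, in place of code of your own. Each camera call takes 0.05 s, during which the arm holds its last target. There are 200 camera calls.

## Task

Pick the glaze brush up from the drying board, dip its bristle end into the round brush rinser and gently press the sprung valve plate inside about halfway down for a moment, never driving it to its stop. Then take the brush out and lay it level across both notches of the wooden brush rest, bristles over the blue drip dish, lowering it until it rests there before you let go. Leave the glass bowl, the spray bottle and the clay star where they stand.

Things in the scene. Friction and masses are not known exactly. Their poses are not given: they have to be found in the camera images.
- brush: Loose glaze brush, 225 mm long, 60 g, lying across the board's battens (axis 34 mm up). Red handle 12 x 12 mm square, brass ferrule 12 mm thick, rigid dark bristles up to 15 mm thick. Origin: on its axis near the centre of mass, the place to grip. x runs from bristles to handle end: bristles x = -115 to -82 mm, ferrule to -55, handle to +110; z is up at the start.
- brush_tip (a point): The end of the bristles, on the brush's axis, 115 mm from the brush's origin.
- board: Fixed plywood drying board, 240 x 130 mm (x, y), 12 mm thick, with two wooden battens across it (8 mm wide along x, 100 mm long, their tops 28 mm above the table) at x = -48 and +48 mm. Origin: centre of the underside, on the table; z up.
- rinser: Fixed brush rinser: white open pot, outer diameter 100 mm, inner 92, rim 46 mm above the table, thin blue foot. Inside, a round orange valve plate (diameter 84 mm) sinks straight down on a spring. Its top rests 20 to 36 mm above the table, different every time and not reported: feel for it. Origin: centre of the underside, on the table; z up.
- rinser_rim (a point): Centre of the rinser's mouth, at the height of its rim.
- valve (a joint): How far the rinser's valve plate is pressed down, in m: 0 at rest (up), 0.012 at its stop; about 0.006 is wanted, 0.011 is too far. It starts to sink at about 2 N, is halfway at about 5 N and meets its stop at about 7.5 N.
- rest: Fixed wooden brush rest: base 250 x 70 x 8 mm with two notched uprights (8 mm thick along x, 50 mm wide) at x = -45 and +45 mm. At the -x end stands an open blue drip dish, 88 x 62 mm, rim 22 mm above the table, centred at x = -105 mm. Origin: midway between the uprights, on the table; z up. A brush laid well has its origin above this one and its x along this x.
- rest_notch (a point): Point midway between the rest's two notches, at the height of their floors, 50 mm above the table. The notches run along the rest's x, 20 mm wide at the floor, about 35 mm at the top (71 mm up). The axis of a brush lying in them is 56 mm above the table.
- bowl: Loose glass bowl, 90 mm across, 45 mm high; a bystander. Origin: centre of the underside.
- spray: Loose green spray bottle with a blue head, 68 mm in diameter, 180 mm high; a bystander. Origin: centre of the underside.
- star: Loose terracotta star, about 72 mm across, 10 mm thick, lying flat; a bystander. Origin: centre of the underside.
There are look-alikes about, which are no part of the job. There is more than one size of the brush; the job needs the smaller.

How it is judged (in metres and radians):
On the way, in this order (a step that is already met when the one before it is completed fails the run):
1. the bristle tip is inside the rinser, below its rim, and holds the valve plate at least 3 mm down for 0.3 s (value of joint valve above 0.003 m and horizontal distance between brush_tip and rinser_rim below 0.046 m and z of brush_tip in the frame of rinser below 0.042 m), for 0.3 s.
2. the brush is out of the rinser and the plate is up again (height (world z) of brush_tip above 0.052 m and value of joint valve below 0.002 m), for 0.05 s.
3. the brush touches the rest at about its final height while the fingers still hold it (contact force between brush and rest above 0.3 N and contact force between the fingers and brush above 1 N and z of brush in the frame of rest between 0.045 and 0.07 m), for 0.05 s.
At the end, for the whole second after the job is handed in: the brush lies at rest in both notches (axis 51 to 61 mm up, within 10 mm of the rest's centre line and 0.2 rad of its direction), with its bristle tip over the drip dish (85 to 145 mm from the rest's origin on the dish side), and the valve plate is up (z of brush in the frame of rest between 0.051 and 0.061 m and y of brush in the frame of rest between -0.01 and 0.01 m and x of brush_tip in the frame of rest between -0.145 and -0.085 m and angle between the x axis of brush and the x axis of rest, either way round below 0.2 rad and linear speed of brush below 0.02 m/s and value of joint valve below 0.002 m); the robot touches nothing.
It fails at once if the valve plate is driven 11 mm or more down, to its stop (value of joint valve above 0.011 m).
It fails at once if the bowl, the bottle or the star is moved more than 20 mm or tipped (distance of any of bowl, spray, star from where it was at the start of the episode above 0.02 m or angle between any of bowl, spray, star's own z axis and vertical above 0.4 rad).
It also fails if it takes over 54 s, if anything falls off the work surface, if the arm or the gripper's body presses on something with over 40 N, if the wrist force passes 120 N, or if a joint passes its speed limit or range.

## Working session

There is one attempt and no reset: what is moved stays moved. The work goes in short steps, Python scripts to look and compute and a tool call to move; the robot and the scene stay as the last step left them, time stands still between calls to the robot, and variables do not carry over. Pictures are saved under pics/ and viewed, at most 10 in all, crops included, and the job is handed in when it is done.

Besides the shell and the picture viewer there is one more tool, called after "Request:" as name(argument=value, ...) on one line, values as JSON. send_rows: Moves the arm, as the interface text tells. Its arguments: {"type":"object","properties":{"increments":{"type":"array"},"jaw":{"type":"number"}},"required":["increments"]}

```bash
mkdir -p pics; cat > h.py <<'E'
import numpy as np, cv2
from plant import ctrl
def ray(cam,px):
    c=ctrl.calibration(cam);M=np.array(c["mtx"]);A=np.array(c["attitude"])
    if A.shape!=(3,3):
        from scipy.spatial.transform import Rotation as R
        A=R.from_euler("xyz",A,degrees=True).as_matrix()
    d=np.linalg.inv(M)@[px[1],px[0],1]; d=A@(d*[1,-1,-1])
    return np.array(c["eye"]),d
def atz(cam,px,z):
    e,d=ray(cam,px); return (e+d*(z-e[2])/d[2]).round(4)
def proj(cam,p):
    c=ctrl.calibration(cam);A=np.array(c["attitude"])
    if A.shape!=(3,3):
        from scipy.spatial.transform import Rotation as R
        A=R.from_euler("xyz",A,degrees=True).as_matrix()
    q=A.T@(np.array(p)-c["eye"])*[1,-1,-1]; q=np.array(c["mtx"])@q; return (q[:2]/q[2])[::-1]
E
python3 - <<'E'
from h import *
for n in("top","side"):
    im=ctrl.snapshot(n); cv2.imwrite(f"pics/{n}0.png",im[:,:,::-1]); print(n,ctrl.calibration(n))
    for t in "brush brush_tip board rinser rest rest_notch rinser_rim".split():
        print(t,[(np.round(d["pixel"]),round(d["conf"],2)) for d in ctrl.spot_point(t,n)])
print(ctrl.get_obs(),ctrl.grasp_offset)
E
```

```text
top {'mtx': array([[411.62685167,   0.        , 317.41925386],
       [  0.        , 411.62685167, 202.9104607 ],
       [  0.        ,   0.        ,   1.        ]]), 'eye': array([ 0.26592351, -0.00372844,  1.42818596]), 'attitude': array([ 11.56919747,   0.16669069, -95.06486002])}
brush [(array([202., 376.]), 0.65), (array([255., 453.]), 0.6)]
brush_tip [(array([287., 489.]), 0.83), (array([235., 381.]), 0.5)]
board [(array([201., 373.]), 0.78), (array([204., 378.]), 0.65)]
rinser [(array([213., 308.]), 0.7)]
rest [(array([219., 253.]), 0.98)]
rest_notch [(array([218., 252.]), 0.64)]
rinser_rim [(array([206., 310.]), 0.85)]
side {'mtx': array([[367.60760022,   0.        , 316.18869936],
       [  0.        , 367.60760022, 199.18878018],
       [  0.        ,   0.        ,   1.        ]]), 'eye': array([ 0.26134204, -0.88365726,  0.6824764 ]), 'attitude': array([ 55.36809125,   1.02241162, -18.89998953])}
brush [(array([364., 287.]), 0.88), (array([249., 339.]), 0.75), (array([212., 308.]), 0.69)]
brush_tip [(array([260., 293.]), 0.69), (array([150., 292.]), 0.33)]
board []
rinser [(array([207., 306.]), 0.92)]
rest [(array([180., 285.]), 0.83)]
rest_notch [(array([168., 289.]), 0.73)]
rinser_rim [(array([198., 309.]), 0.81)]
{'clock': 0.8, 'joint_pos': array([ 8.61200289e+01,  2.05438304e+01,  6.80543046e-01,  2.02722297e-04,
       -7.01365917e+01, -1.65083980e+01]), 'qvel': array([ 0.02707665,  0.02450518, -0.01647006, -0.11991361,  0.0546287 ,
       -0.05071964]), 'tau': array([-9.43176819e-04, -5.82276821e+01,  2.93274361e+01,  7.00197056e+00,
        1.25098482e-02, -2.46693656e-05]), 'tool_pos': array([0.23515105, 0.63267363, 0.22657968]), 'orientation': array([-1.79999830e+02, -1.48433690e-04, -2.03883003e+01]), 'force': array([ 0.41074625,  0.34546633, -0.02128426]), 'moment': array([-0.03094832,  0.0046143 , -0.04374601]), 'gripper_force': 0.0, 'opening': 0.08752925215091048} 0.0188
```

View pics/top0.png

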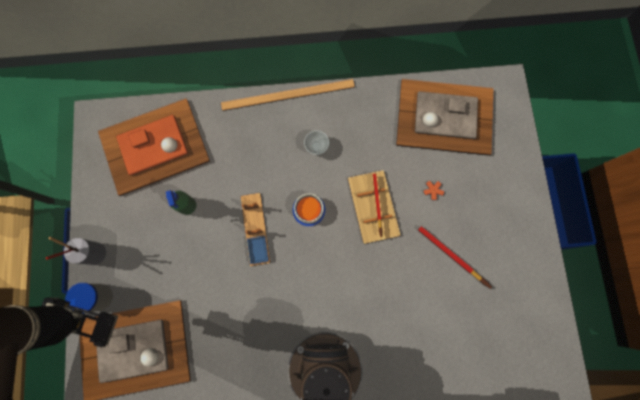

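View pics/side0.png

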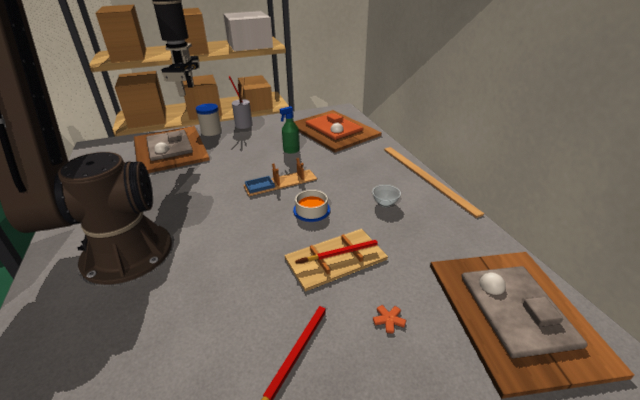

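The candidates in the top view (row, col) are the brush on the board (~202,378), the larger brush loose on the table (~258,455) and the brushes in the cup (~245,70). I choose the one on the battens at (202,378). Next is a close crop and the measurements.

```bash
cat > m.py <<'E'
from h import *
def red(im):
    h=cv2.cvtColor(im,cv2.COLOR_RGB2HSV); return (((h[...,0]<6)|(h[...,0]>174))&(h[...,1]>190)&(h[...,2]>60))
t=ctrl.snapshot("top"); s=ctrl.snapshot("side")
a=cv2.resize(t[160:250,330:430],(450,405),interpolation=cv2.INTER_CUBIC)
b=cv2.resize(t[180:280,220:340],(340,405),interpolation=cv2.INTER_CUBIC)
cv2.imwrite("pics/crop0.png",np.hstack([a,b])[:,:,::-1])
for n in("top","side"):
  for th in "brush rinser rest board bowl spray star".split():
    for d in ctrl.trace(th,n)[:3]:
        m=d["mask"]; r,c=np.nonzero(m)
        rc=cv2.minAreaRect(np.c_[c,r].astype(np.float32))
        print(n,th,round(d["conf"],2),np.round(d["bbox"]),"rect",np.round(rc[0],1),np.round(rc[1],1),round(rc[2],1), m.sum())
        if th=="brush":
            z=.034
            p=np.c_[c,r].astype(np.float32); mu=p.mean(0); v=np.linalg.svd(p-mu,full_matrices=False)[2][0]; k=(p-mu)@v
            e=[mu+v*(k.min()-.3),mu+v*(k.max()+.3)]
            E=[atz(n,q[::-1],z) for q in e]; print("  ends",E,"len",np.linalg.norm(E[0]-E[1]))
pt={"rest_notch":.05,"rinser_rim":.046,"rest":0,"rinser":0,"brush_tip":.034,"brush":.034,"board":0,"bowl":0,"star":0,"spray":0}
for n in("top","side"):
  for th,z in pt.items():
    for d in ctrl.spot_point(th,n)[:2]: print(n,th,round(d["conf"],2),np.round(d["pixel"],1),atz(n,d["pixel"],z))
E
python3 m.py
```

```text
top brush 0.8 [417. 226. 489. 288.] rect [454.6 256.9] [93.  7.] 39.7 549
  ends [array([ 0.4364, -0.3617,  0.034 ]), array([ 0.2167, -0.5714,  0.034 ])] len 0.30371397728784233
top rest 0.76 [241. 192. 269. 265.] rect [254.9 228.7] [70.6 20.3] 81.7 1406
top board 0.96 [348. 169. 398. 242.] rect [373.4 205.6] [68.4 36.9] 76.0 2035
top bowl 0.91 [304. 130. 334. 152.] rect [315.8 141.8] [23.3 22.6] 45.0 457
top spray 0.91 [168. 194. 198. 215.] rect [180.1 200.6] [31.9 19.7] 33.7 515
top star 0.46 [424. 180. 445. 200.] rect [433.5 190. ] [18. 19.] 90.0 239
side brush 0.81 [296. 238. 378. 265.] rect [336.4 252. ] [ 6.7 83.7] 76.2 513
  ends [array([ 0.6417, -0.2362,  0.034 ]), array([ 0.4168, -0.2345,  0.034 ])] len 0.2249064249860373
side brush 0.72 [261. 306. 326. 400.] rect [294.3 353.8] [ 11.6 110.8] 31.4 1126
  ends [array([ 0.4368, -0.3871,  0.034 ]), array([ 0.272 , -0.5437,  0.034 ])] len 0.22733807424186558
side rinser 0.94 [290. 188. 332. 223.] rect [311. 206.] [32. 38.] 90.0 852
side rest 0.67 [240. 158. 316. 198.] rect [278.5 175.8] [25.6 72.4] 76.6 1069
side board 0.54 [294.
[... 1267 characters left out ...]
[0.5863 0.4393 0.    ]
side rest_notch 0.79 [167.4 287.5] [0.5168 0.2049 0.05  ]
side rinser_rim 0.92 [198.6 311.3] [5.362e-01 2.000e-04 4.600e-02]
side rest 0.89 [180.  284.7] [0.504  0.2074 0.    ]
side rinser 0.93 [207.5 310.5] [0.5381 0.0178 0.    ]
side rinser 0.47 [260.7 294. ] [ 0.4228 -0.1941  0.    ]
side brush_tip 0.91 [260.6 293.7] [ 0.4141 -0.2278  0.034 ]
side brush 0.56 [249.3 340.4] [ 0.5394 -0.2292  0.034 ]
side brush 0.56 [363.6 286.7] [ 0.3255 -0.4886  0.034 ]
side board 0.94 [258.6 335.1] [ 0.5273 -0.2237  0.    ]
side bowl 0.92 [208.4 384.7] [ 0.7549 -0.0676  0.    ]
side star 0.7 [320.6 387.4] [ 0.5646 -0.4443  0.    ]
side spray 0.69 [147.1 290.3] [0.5922 0.4499 0.    ]
```

View pics/crop0.png

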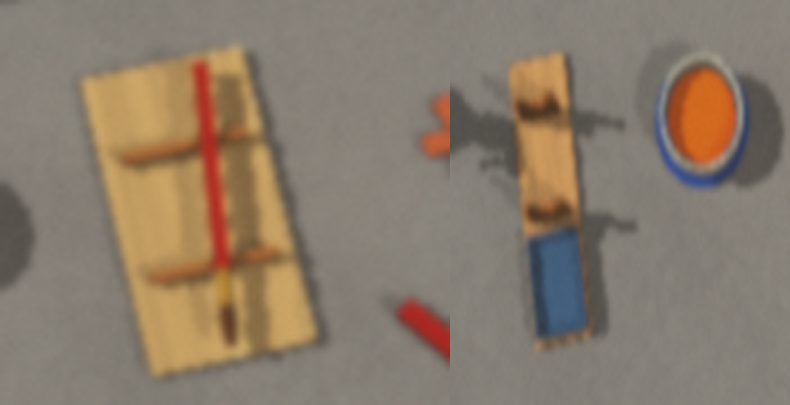

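Top crop: the brush lies with its red handle end at about (174,374) and its bristle tip at about (236,382). The rest's uprights are at (206,252) and (232,255), the blue dish is at (250,258) and the rinser is at (208,309). The brush is on the battens and about 225 mm long in the side view, so it is the smaller one. Next I refine the poses.

```bash
python3 - <<'E'
from h import *
t=ctrl.snapshot("top"); s=ctrl.snapshot("side")
for n,im,(r0,r1,c0,c1) in(("top",t,(165,245,366,392)),("side",s,(232,270,285,390))):
    h=cv2.cvtColor(im,cv2.COLOR_RGB2HSV); m=((h[...,0]<5)|(h[...,0]>174))&(h[...,1]>170)
    q=np.zeros_like(m); q[r0:r1,c0:c1]=m[r0:r1,c0:c1]
    r,c=np.nonzero(q); P=np.array([atz(n,(a,b),.036)[:2] for a,b in zip(r,c)]); mu=P.mean(0); v=np.linalg.svd(P-mu)[2][0]; v*=np.sign(v[0]); k=(P-mu)@v
    print(n,len(r),"handle mid",mu,"yaw",np.degrees(np.arctan2(v[1],v[0])),"len",np.ptp(k),"handle end",mu+v*k.max(),"origin est",mu+v*(k.max()-.110), mu+v*((k.max()+k.min())/2-.0275))
# blue dish & rest
    b=(h[...,0]>98)&(h[...,0]<125)&(h[...,1]>90)
    q=np.zeros_like(b)
    if n=="top": q[235:270,240:275]=b[235:270,240:275]
    else: q[170:198,238:278]=b[170:198,238:278]
    r,c=np.nonzero(q); print("dish",len(r),atz(n,(r.mean(),c.mean()),.015))
    for d in ctrl.trace("rest",n)[:1]:
        m=d["mask"]; r,c=np.nonzero(m); P=np.array([atz(n,(a,b),.015)[:2] for a,b in zip(r,c)]); mu=P.mean(0); v=np.linalg.svd(P-mu)[2][0]; v*=np.sign(v[0]); k=(P-mu)@v
        print("rest",mu,"yaw",np.degrees(np.arctan2(v[1],v[0])),np.ptp(k),"mid",mu+v*(k.max()+k.min())/2)
        rc=cv2.minAreaRect(P.astype(np.float32)); print(rc)
    # orange plate
    o=(h[...,0]>6)&(h[...,0]<18)&(h[...,1]>200)&(h[...,2]>140)
    q=np.zeros_like(o)
    if n=="top": q[190:228,290:330]=o[190:228,290:330]
    else: q[185:225,290:335]=o[185:225,290:335]
    r,c=np.nonzero(q); print("plate",len(r),r.min(),r.max(),c.min(),c.max(),[atz(n,(r.mean(),c.mean()),z) for z in(.02,.036)])
E
```

```text
top 91 handle mid [ 0.55552747 -0.23068022] yaw -0.37925601176601553 len 0.1498755346045486 handle end [ 0.63189811 -0.23118574] origin est [ 0.52190052 -0.23045763] [ 0.52946259 -0.23050769]
dish 333 [0.4096 0.1922 0.015 ]
rest [0.48425967 0.19836764] yaw 4.650762564198359 0.25035534265112436 mid [0.4862284  0.19852779]
((0.48634904623031616, 0.19704848527908325), (0.2503574788570404, 0.07336780428886414), 4.654202461242676)
plate 356 198 218 298 319 [array([0.5377, 0.007 , 0.02  ]), array([0.5346, 0.0069, 0.036 ])]
side 310 handle mid [ 0.55550129 -0.23581387] yaw -0.1722251940767676 len 0.1628716098580914 handle end [ 0.63899229 -0.23606484] origin est [ 0.52899279 -0.23573419] [ 0.53005698 -0.23573739]
dish 295 [0.4099 0.189  0.015 ]
rest [0.47699627 0.18641365] yaw 7.451210192863946 0.24564090410881523 mid [0.47979458 0.18677964]
((0.4773155450820923, 0.21522992849349976), (0.2455773949623108, 0.15573810040950775), 6.087007522583008)
plate 182 197 206 300 323 [array([0.5424, 0.0219, 0.02  ]), array([0.5356, 0.    , 0.036 ])]
```

Request:
send_rows(increments=[[[0.1, -0.29, 0, -0.124], [0.2, -0.58, 0, -0.248], [0.295, -0.866, 0, -0.372]]], jaw=1)

```text
clock: 3.18
tool_pos: [0.2945, 0.4577, 0.2265]
orientation: [-180.0, -0.0, -52.7]
force: [0.9, 0.4, -0.1]
opening: 0.0877
gripper_force: 0.0
```

Request:
send_rows(increments=[[[0.1, -0.29, 0, -0.124], [0.2, -0.58, 0, -0.248], [0.295, -0.866, 0, -0.372]]])

```text
clock: 3.55
tool_pos: [0.3535, 0.2845, 0.2269]
orientation: [-180.0, 0.0, -84.6]
force: [0.8, 0.7, 0.7]
opening: 0.0877
gripper_force: 0.0
```

Request:
send_rows(increments=[[[0.1, -0.29, 0, -0.124], [0.2, -0.58, 0, -0.248], [0.295, -0.866, 0, -0.372]]])

```text
clock: 3.92
tool_pos: [0.4125, 0.1113, 0.2272]
orientation: [-180.0, 0.1, -116.6]
force: [0.9, 0.3, -0.1]
opening: 0.0876
gripper_force: 0.0
```

Request:
send_rows(increments=[[[0.1, -0.29, 0, -0.124], [0.2, -0.58, 0, -0.248], [0.295, -0.866, 0, -0.372]]])

```text
clock: 4.3
tool_pos: [0.4717, -0.0621, 0.2271]
orientation: [-180.0, 0.1, -148.6]
force: [1.1, 1.3, 0.6]
opening: 0.088
gripper_force: 0.0
```

Request:
send_rows(increments=[[[0.1, -0.29, 0, -0.124], [0.2, -0.58, 0, -0.248], [0.295, -0.866, -0.1, -0.372], [0.295, -0.866, -0.3, -0.372], [0.295, -0.866, -0.4, -0.372], [0.295, -0.866, -0.4, -0.372]]])

```text
clock: 5.05
tool_pos: [0.529, -0.2334, 0.145]
orientation: [180.0, -0.2, 179.7]
force: [-0.1, 0.5, -0.2]
opening: 0.0873
gripper_force: 0.0
```

Request:
send_rows(increments=[[[0, 0, -0.25, 0], [0, 0, -0.5, 0], [0, 0, -0.62, 0], [0, 0, -0.62, 0], [0, 0, -0.62, 0]]])

```text
clock: 5.68
tool_pos: [0.5317, -0.2334, 0.0245]
orientation: [-180.0, 0.2, 179.8]
force: [0.3, -0.6, -0.8]
opening: 0.0874
gripper_force: 0.0
```

Request:
send_rows(increments=[[[0, 0, 0, 0], [0, 0, 0, 0], [0, 0, 0, 0], [0, 0, 0, 0], [0, 0, 0, 0], [0, 0, 0, 0]]], jaw=0)

```text
clock: 6.42
tool_pos: [0.5301, -0.2333, 0.0225]
orientation: [180.0, -0.0, 179.8]
force: [0.2, -0.3, 0.3]
opening: 0.0331
gripper_force: 0.0
```

Request:
send_rows(increments=[[[0, 0, 0, 0], [0, 0, 0, 0], [0, 0, 0, 0], [0, 0, 0, 0]]])

```text
clock: 6.92
tool_pos: [0.5301, -0.2333, 0.0225]
orientation: [180.0, -0.0, 179.8]
force: [-0.0, 1.0, -1.4]
opening: 0.0115
gripper_force: 30.0
```

Request:
send_rows(increments=[[[0, 0, 0.2, 0], [0, 0, 0.45, 0], [0, 0, 0.7, 0], [0, 0, 0.7, 0]]])

```text
clock: 7.42
tool_pos: [0.5327, -0.2339, 0.1672]
orientation: [-179.9, 0.5, 179.8]
force: [-0.6, 0.2, -0.8]
opening: 0.0118
gripper_force: 30.0
```

```bash
python3 - <<'E'
from h import *
s=ctrl.snapshot("side"); t=ctrl.snapshot("top")
a=cv2.resize(s[160:280,270:430],(560,420)); b=cv2.resize(t[150:250,350:410],(240,420))
cv2.imwrite("pics/grip.png",np.hstack([a,b])[:,:,::-1])
print(ctrl.get_obs()["tool_pos"],ctrl.get_obs()["opening"],ctrl.get_obs()["gripper_force"])
E
```

```text
[ 0.53004552 -0.23312368  0.16282756] 0.012097834369636181 29.999098777770996
```

View pics/grip.png

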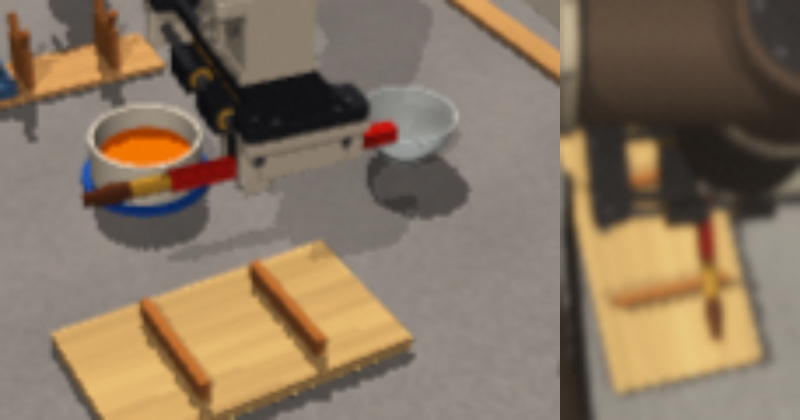

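The side crop shows the brush gripped level at its origin, with the tip at lower left and the handle end at right. The tool can't tilt, so I will lever the handle on a rest upright to tip the bristles down. The move there starts now.

Request:
send_rows(increments=[[[0.02, 0.19, 0, 0.11], [0.035, 0.38, 0, 0.22], [0.05, 0.57, 0, 0.34], [0.07, 0.76, 0, 0.45], [0.085, 0.95, 0, 0.559]]])

```text
clock: 8.15
tool_pos: [0.5461, -0.0422, 0.1607]
orientation: [179.9, -0.1, -131.9]
force: [0.0, -1.0, -1.4]
opening: 0.0116
gripper_force: 30.0
```

Request:
send_rows(increments=[[[0.02, 0.19, 0, 0.11], [0.035, 0.38, 0, 0.22], [0.05, 0.57, 0, 0.34], [0.07, 0.76, 0, 0.45], [0.085, 0.95, -0.15, 0.559], [0.085, 0.95, -0.25, 0.559], [0.085, 0.95, -0.25, 0.559]]])

```text
clock: 9.02
tool_pos: [0.562, 0.146, 0.1093]
orientation: [179.7, -0.1, -84.1]
force: [0.5, -0.3, -1.1]
opening: 0.0119
gripper_force: 30.0
```

```bash
python3 - <<'E'
from h import *
print(atz("top",(206,251.8),.06),atz("top",(232.3,254.6),.06))
s=ctrl.snapshot("side"); t=ctrl.snapshot("top")
a=cv2.resize(s[130:240,220:350],(480,420)); b=cv2.resize(t[170:270,230:320],(310,420))
cv2.imwrite("pics/piv.png",np.hstack([a,b])[:,:,::-1])
o=ctrl.get_obs();print(o["tool_pos"],o["orientation"],o["force"],o["clock"])
for p in [(.558,.207,.071),(.5606,.182,.071),(.564,.149,.1),(.468,.198,.071)]: print(proj("side",p),proj("top",p))
E
```

```text
[0.5544 0.198  0.06  ] [0.464  0.1937 0.06  ]
[0.56386848 0.14622369 0.11203701] [ 1.79916641e+02 -5.97978622e-02 -8.41694508e+01] [-0.20169646  0.09317301 -0.68069509] 9.125
[159.75924495 298.41825968] [204.55186768 248.53959197]
[162.91179685 301.23760672] [203.15062801 255.91257679]
[159.57707159 304.77533476] [199.5174219  264.52241131]
[165.47602598 273.73336767] [230.78170285 252.73116221]
```

View pics/piv.png

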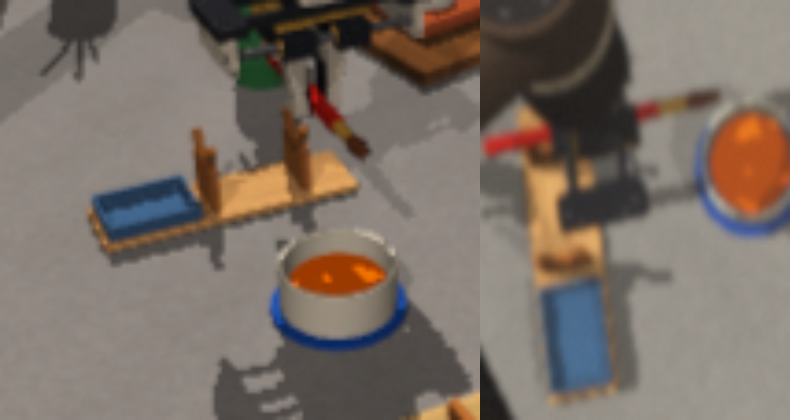

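The brush is level with its handle over the +x upright (zoomed view (290,110)), which matches the prediction. Lowering it to lever the handle.

Request:
send_rows(increments=[[[-0.01, 0, -0.1, 0], [-0.01, 0, -0.2, 0], [-0.01, 0, -0.23, 0], [-0.01, 0, -0.25, 0], [-0.01, 0, -0.265, 0], [-0.01, 0, -0.265, 0]]])

```text
clock: 9.88
tool_pos: [0.5623, 0.1458, 0.0609]
orientation: [-180.0, -0.0, -84.2]
force: [-1.4, -4.1, 5.5]
opening: 0.0119
gripper_force: 30.0
```

Request:
send_rows(increments=[[[0, 0, -0.015, 0], [0, 0, -0.03, 0], [0, 0, -0.045, 0], [0, 0, -0.06, 0], [0, 0, -0.06, 0]]])

```text
clock: 10.5
tool_pos: [0.5627, 0.1463, 0.0536]
orientation: [-179.8, -0.0, -84.1]
force: [-19.3, -3.9, 45.9]
opening: 0.0118
gripper_force: 30.0
```

```bash
python3 - <<'E'
from h import *
s=ctrl.snapshot("side"); t=ctrl.snapshot("top")
a=cv2.resize(s[130:240,220:350],(480,420)); b=cv2.resize(t[170:270,230:320],(310,420))
cv2.imwrite("pics/piv2.png",np.hstack([a,b])[:,:,::-1])
o=ctrl.get_obs();print(o["tool_pos"],o["orientation"],o["force"],o["moment"],o["clock"])
for n in("top","side"): print([(d["conf"],d["pixel"]) for d in ctrl.spot_point("brush_tip",n)])
E
```

```text
[0.56264743 0.14626098 0.05357984] [-1.79833374e+02 -1.61378585e-02 -8.40632010e+01] [-19.94931629  -3.38685051  46.70630329] [-1.33313983  6.89418292  0.09166644] 10.6
[(0.71, [195.7, 300.3]), (0.64, [287.5, 489.5])]
[(0.4, [190.3, 322.4])]
```

View pics/piv2.png

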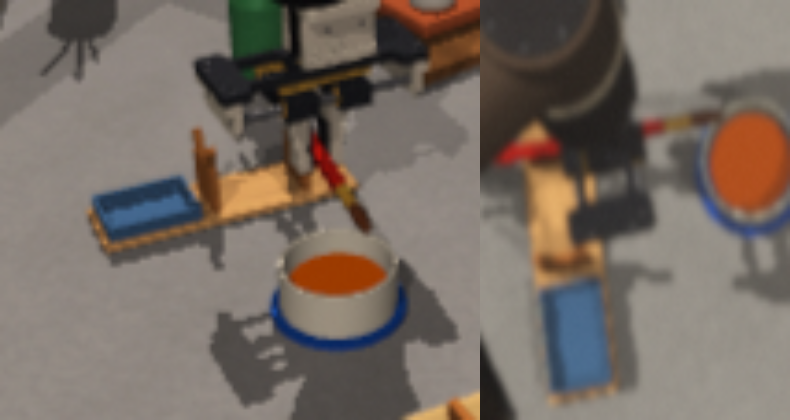

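Request:
send_rows(increments=[[[0, 0, 0.04, 0], [0, 0, 0.1, 0], [0, 0, 0.2, 0], [0, 0, 0.2, 0]]])

```text
clock: 11.2
tool_pos: [0.5635, 0.1474, 0.0894]
orientation: [-179.8, 0.1, -84.1]
force: [-0.1, 0.7, -0.6]
opening: 0.0118
gripper_force: 30.0
```

```bash
cat > tri.py <<'E'
from h import *
def tri(ps):
    A=np.zeros((3,3));b=np.zeros(3)
    for c,p in ps:
        e,d=ray(c,p); d=d/np.linalg.norm(d); Q=np.eye(3)-np.outer(d,d); A+=Q;b+=Q@e
    x=np.linalg.solve(A,b); return x.round(4),[np.round(proj(c,x)-p,1) for c,p in ps]
E
python3 - <<'E'
from tri import *
print("before",tri([("top",(195.7,300.3)),("side",(189,319))]))
s=ctrl.snapshot("side"); t=ctrl.snapshot("top")
a=cv2.resize(s[130:240,220:350],(480,420)); b=cv2.resize(t[170:270,230:320],(310,420))
cv2.imwrite("pics/piv3.png",np.hstack([a,b])[:,:,::-1])
o=ctrl.get_obs();print(o["tool_pos"],o["force"],o["moment"],o["clock"])
for n in("top","side"): print([(d["conf"],d["pixel"]) for d in ctrl.spot_point("brush_tip",n)])
E
```

```text
before (array([0.5746, 0.0319, 0.0536]), [array([ 0.7, -0.1]), array([-0.2,  0.7])])
[0.56214789 0.14671603 0.08752135] [ 0.03275064  0.31496493 -0.3991929 ] [ 0.05803447 -0.00653721 -0.01969775] 11.3
[(0.71, [286.6, 489.0]), (0.57, [195.9, 298.4])]
[(0.5, [180.6, 320.8]), (0.35, [258.4, 333.8]), (0.27, [208.5, 309.0])]
```

View pics/piv3.png

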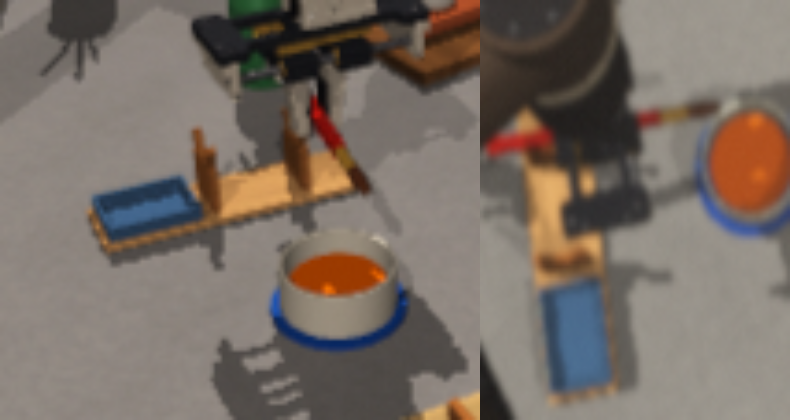

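Triangulated, the tip landed on the rinser's rim (tip z≈.053, 52 mm from the rinser axis), and that blocked the tilt. I will turn the brush 24° so its tip clears the pot, then lower again.

Request:
send_rows(increments=[[[0.02, 0.005, 0, 0.1], [0.04, 0.01, 0, 0.2], [0.06, 0.015, 0, 0.28], [0.06, 0.015, -0.06, 0.28], [0.06, 0.015, -0.1, 0.28], [0.06, 0.015, -0.12, 0.28], [0.06, 0.015, -0.14, 0.28], [0.06, 0.015, -0.14, 0.28]]])

```text
clock: 12.4
tool_pos: [0.574, 0.1496, 0.0593]
orientation: [180.0, -0.0, -60.1]
force: [-0.2, -0.0, -1.2]
opening: 0.0116
gripper_force: 30.0
```

Request:
send_rows(increments=[[[0, 0, -0.015, 0], [0, 0, -0.03, 0], [0, 0, -0.045, 0], [0, 0, -0.06, 0], [0, 0, -0.06, 0]]])

```text
clock: 13.02
tool_pos: [0.5746, 0.1502, 0.0483]
orientation: [-179.9, -0.0, -60.1]
force: [-1.4, 0.6, 5.4]
opening: 0.0116
gripper_force: 30.0
```

```bash
python3 - <<'E'
from tri import *
print("prev",tri([("top",(195.9,298.4)),("side",(180.6,320.8))]))
s=ctrl.snapshot("side"); t=ctrl.snapshot("top")
a=cv2.resize(s[130:240,220:350],(480,420)); b=cv2.resize(t[150:250,230:320],(310,420))
cv2.imwrite("pics/piv4.png",np.hstack([a,b])[:,:,::-1])
o=ctrl.get_obs();print(o["tool_pos"],o["force"],o["moment"],o["clock"])
for n in("top","side"): print([(d["conf"],d["pixel"]) for d in ctrl.spot_point("brush_tip",n)])
E
```

```text
prev (array([0.5755, 0.0364, 0.0797]), [array([-1.4,  0.1]), array([ 0.4, -1.4])])
[0.5746309  0.15014845 0.04834257] [-1.41710955  1.28869278  4.74140391] [0.59788443 0.71668544 0.023969  ] 13.125
[(0.57, [288.1, 485.9]), (0.51, [184.8, 295.1])]
[(0.48, [186.9, 334.6])]
```

View pics/piv4.png

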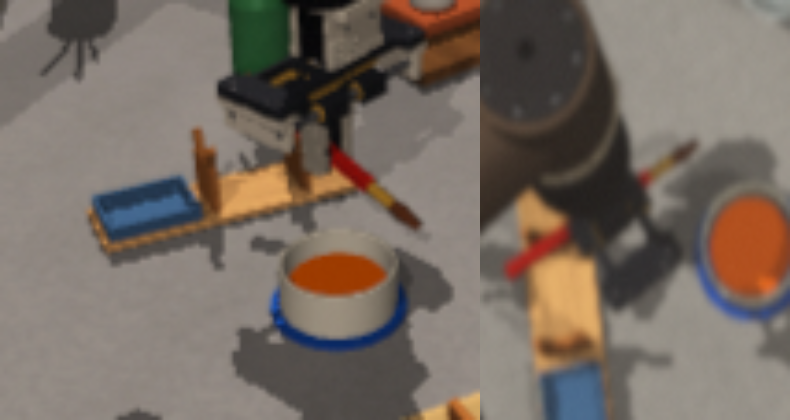

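The lever works: the brush tilts at about 5 N, so the grip's slip torque is only about 0.17 N·m. That is too weak to press the valve from an origin grip. So I'll lay the brush on the rest, re-grip near the ferrule, and dip with the handle on the rinser rim as a lever.

Request:
send_rows(increments=[[[0, 0, 0.2, 0], [0, 0, 0.4, 0], [-0.03, 0.02, 0.4, -0.12], [-0.06, 0.05, 0.4, -0.24], [-0.1, 0.08, 0.4, -0.36], [-0.14, 0.1, 0.4, -0.48], [-0.17, 0.12, 0.4, -0.6], [-0.19, 0.125, 0.4, -0.663]]])

```text
clock: 14.22
tool_pos: [0.5358, 0.1749, 0.1275]
orientation: [180.0, 0.0, -117.3]
force: [0.6, -0.3, -0.9]
opening: 0.0119
gripper_force: 30.0
```

Request:
send_rows(increments=[[[-0.03, 0.02, 0, -0.12], [-0.06, 0.05, 0, -0.24], [-0.1, 0.08, 0, -0.36], [-0.14, 0.1, 0, -0.48], [-0.17, 0.12, 0, -0.6], [-0.195, 0.125, 0, -0.663], [-0.195, 0.125, -0.1, -0.663], [-0.195, 0.125, -0.1, -0.663]]])

```text
clock: 15.22
tool_pos: [0.4962, 0.1991, 0.1065]
orientation: [-179.9, -0.1, -174.1]
force: [-0.2, -0.2, -0.4]
opening: 0.0117
gripper_force: 30.0
```

```bash
python3 - <<'E'
from tri import *
print("prev",tri([("top",(185.2,291.)),("side",(188.5,333.5))]))
s=ctrl.snapshot("side"); t=ctrl.snapshot("top")
a=cv2.resize(s[120:240,220:350],(455,420)); b=cv2.resize(t[190:290,210:300],(335,420))
cv2.imwrite("pics/lay1.png",np.hstack([a,b])[:,:,::-1])
o=ctrl.get_obs();print(o["tool_pos"],o["orientation"],o["force"],o["clock"])
p={}
for n in("top","side"):
  p[n]=[(d["conf"],d["pixel"]) for d in ctrl.spot_point("brush_tip",n)]; print(p[n])
E
```

```text
prev (array([0.6283, 0.061 , 0.0236]), [array([-1.1,  0.1]), array([ 0.3, -1.2])])
[0.49728016 0.19963995 0.10782679] [-1.79980047e+02 -2.57702654e-03 -1.74039065e+02] [0.98774269 0.07169721 0.08550989] 15.325
[(0.85, [287.6, 484.8]), (0.43, [254.7, 256.9])]
[(0.74, [163.7, 251.5])]
```

View pics/lay1.png

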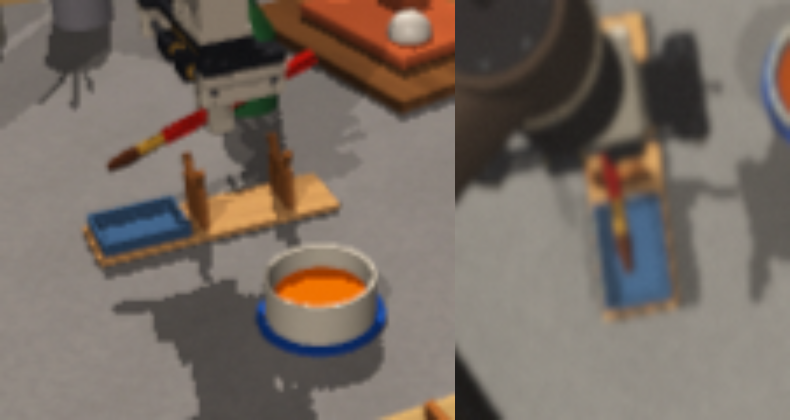

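The view shows the brush above the rest, tip over the blue dish and still tip-down. I check the line-up numerically.

```bash
python3 - <<'E'
from tri import *
x,e=tri([("top",(254.7,256.9)),("side",(163.7,251.5))]); print(x,e)
O=np.array([.5125,.2015]);y=np.radians(6);u=np.array([np.cos(y),np.sin(y)]);v=np.array([-u[1],u[0]])
for q in (x[:2],[.4973,.1996],[.4098,.1905],[.5166,.2042],[.5544,.198],[.464,.1937]): print(((q-O)@u).round(4),((q-O)@v).round(4))
E
```

```text
[0.389  0.1845 0.0996] [array([-1.2,  0. ]), array([ 0.2, -1.1])]
-0.1246 -0.004
-0.0153 -0.0003
-0.1033 -0.0002
0.0044 0.0023
0.0413 -0.0079
-0.049 -0.0027
```

Request:
send_rows(increments=[[[0, 0, -0.1, 0], [0, 0, -0.2, 0], [0, 0, -0.24, 0], [0, 0, -0.27, 0], [0, 0, -0.295, 0], [0, 0, -0.315, 0], [0, 0, -0.315, 0]]])

```text
clock: 16.3
tool_pos: [0.4989, 0.2004, 0.046]
orientation: [179.9, 0.2, -174.0]
force: [2.2, -1.7, 5.8]
opening: 0.0116
gripper_force: 30.0
```

Request:
send_rows(increments=[[[0, 0, -0.008, 0], [0, 0, -0.008, 0]]])

```text
clock: 16.55
tool_pos: [0.4992, 0.2005, 0.0448]
orientation: [179.9, 0.2, -174.0]
force: [2.6, -2.0, 8.6]
opening: 0.0117
gripper_force: 30.0
```

Request:
send_rows(increments=[[[0, 0, 0, 0], [0, 0, 0, 0], [0, 0, 0, 0], [0, 0, 0, 0], [0, 0, 0.15, 0], [0, 0, 0.25, 0], [-0.15, -0.016, 0.25, 0], [-0.305, -0.032, 0.25, 0], [-0.305, -0.032, 0.25, 0]]], jaw=0.5)

```text
clock: 17.68
tool_pos: [0.4344, 0.1927, 0.0931]
orientation: [180.0, -0.0, -174.0]
force: [0.2, 0.8, 0.3]
opening: 0.0437
gripper_force: 0.0
```

```bash
python3 - <<'E'
from tri import *
s=ctrl.snapshot("side"); t=ctrl.snapshot("top")
o=ctrl.get_obs();print(o["tool_pos"],o["force"],o["clock"],o["opening"])
P={}
for n in("top","side"):
  for th in("brush_tip","brush"):
    P[n,th]=[(round(d["conf"],2),d["pixel"]) for d in ctrl.spot_point(th,n)]; print(n,th,P[n,th])
print("expect tip",proj("top",(.3833,.1879,.056)),proj("side",(.3833,.1879,.056)))
h=cv2.cvtColor(s,cv2.COLOR_RGB2HSV); m=((h[...,0]<5)|(h[...,0]>174))&(h[...,1]>170); r,c=np.nonzero(m[120:200,230:340]); r+=120;c+=230
print("red side",len(r),[(c0,r[c==c0].mean().round(1)) for c0 in range(c.min(),c.max(),5) if (c==c0).any()])
print("expect handle -55,110",[proj("side",(.4976+k*.9945,.2+k*.1045,.056)).round(1) for k in(-.055,.11)])
E
```

```text
[0.43640564 0.193687   0.09334255] [ 0.0707115   0.02287773 -0.50974838] 17.775 0.04407018071367505
top brush_tip [(0.64, [291.8, 487.7]), (0.54, [256.1, 256.8])]
top brush [(0.81, [256.3, 452.8]), (0.53, [221.0, 253.6])]
side brush_tip [(0.79, [174.2, 252.6])]
side brush [(0.57, [362.9, 288.0]), (0.53, [166.7, 285.4])]
expect tip [256.39179883 257.9339941 ] [175.24482255 250.01934712]
red side 155 [(269, np.float64(171.3)), (274, np.float64(170.0)), (279, np.float64(168.5)), (284, np.float64(167.5)), (289, np.float64(166.5)), (294, np.float64(165.5)), (299, np.float64(164.5)), (304, np.float64(163.0)), (309, np.float64(162.0))]
expect handle -55,110 [array([171.2, 267.1]), array([160.6, 311.5])]
```

The brush lies level in both notches as predicted (within 1–2 px). Re-gripping at the ferrule, with the brush about 8 mm above the finger ends.

Request:
send_rows(increments=[[[0, 0, -0.12, 0], [0, 0, -0.225, 0], [0, 0, -0.225, 0]]])

```text
clock: 18.35
tool_pos: [0.4356, 0.1924, 0.0466]
orientation: [-179.9, -0.2, -174.1]
force: [-0.2, 0.5, 0.1]
opening: 0.0443
gripper_force: 0.0
```

Request:
send_rows(increments=[[[0, 0, 0, 0], [0, 0, 0, 0], [0, 0, 0, 0], [0, 0, 0, 0], [0, 0, 0, 0], [0, 0, 0, 0]]], jaw=0)

```text
clock: 19.1
tool_pos: [0.4363, 0.1935, 0.0481]
orientation: [180.0, 0.0, -174.0]
force: [0.0, 0.8, 2.1]
opening: 0.0112
gripper_force: 30.0
```

Request:
send_rows(increments=[[[0, 0, 0.15, 0], [0, 0, 0.3, 0], [0, 0, 0.4, 0], [0, 0, 0.4, 0]]])

```text
clock: 19.6
tool_pos: [0.4367, 0.1938, 0.1292]
orientation: [179.9, 0.1, -174.0]
force: [0.0, 0.4, -0.6]
opening: 0.0109
gripper_force: 30.0
```

Request:
send_rows(increments=[[[0.14, -0.24, 0, -0.02], [0.28, -0.48, 0, -0.04], [0.42, -0.72, 0, -0.06], [0.554, -0.964, 0, -0.07], [0.554, -0.964, -0.15, -0.07], [0.554, -0.964, -0.35, -0.07], [0.554, -0.964, -0.35, -0.07]]])

```text
clock: 20.48
tool_pos: [0.5438, -0.0007, 0.0544]
orientation: [-179.9, -0.4, 179.9]
force: [0.2, -0.2, 0.3]
opening: 0.0111
gripper_force: 30.0
```

```bash
python3 - <<'E'
from tri import *
s=ctrl.snapshot("side"); t=ctrl.snapshot("top")
o=ctrl.get_obs();print(o["tool_pos"],o["orientation"],o["force"],o["clock"],o["opening"])
a=cv2.resize(s[155:235,270:370],(480,384)); b=cv2.resize(t[180:250,280:340],(320,384))
cv2.imwrite("pics/dip.png",np.hstack([a,b])[:,:,::-1])
for n in("top","side"): print(n,[(round(d["conf"],2),d["pixel"]) for d in ctrl.spot_point("brush_tip",n)])
p=o["tool_pos"]; g=[p[0]-.0535,p[1],p[2]+.008]; print("exp tip",g,proj("top",g),proj("side",g))
for n in("top","side"):
  for k in range(2):
    print(n,[(round(d["conf"],2),atz(n,d["pixel"],.046)) for d in ctrl.spot_point("rinser_rim",n)[:2]])
E
```

```text
[5.46851020e-01 4.23661304e-04 5.79793546e-02] [-1.79952850e+02 -6.90405063e-02  1.79961488e+02] [ 0.81037962 -1.15669259 -0.06962711] 20.575 0.010806313328161234
top [(0.72, [288.8, 488.9]), (0.58, [218.0, 313.7])]
side [(0.48, [194.0, 298.4]), (0.43, [204.5, 386.3])]
exp tip [np.float64(0.49335102013747734), np.float64(0.000423661303671988), np.float64(0.06597935462428911)] [218.31041789 311.3786353 ] [195.89051699 297.53925744]
top [(0.69, array([0.5434, 0.0009, 0.046 ]))]
top [(0.69, array([0.5434, 0.0009, 0.046 ]))]
side [(0.72, array([0.5304, 0.0012, 0.046 ]))]
side [(0.72, array([0.5304, 0.0012, 0.046 ]))]
```

View pics/dip.png

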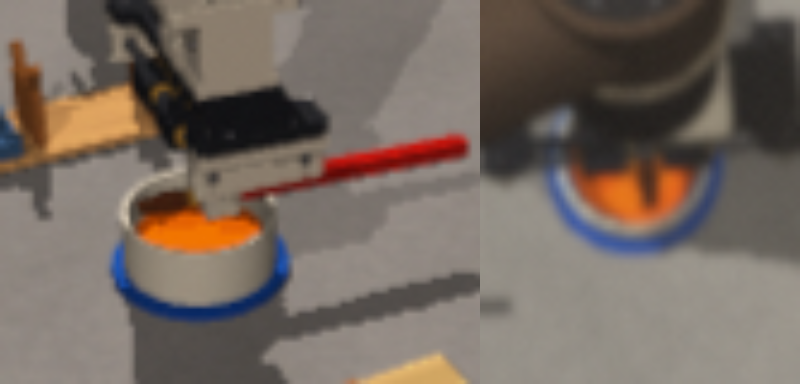

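Last view: the brush is level over the rinser, its tip inside the mouth (top crop (650,205)) and its handle over the far rim. Lowering while I feel for contact.

Request:
send_rows(increments=[[[0, 0, -0.05, 0], [0, 0, -0.07, 0], [0, 0, -0.08, 0], [0, 0, -0.08, 0], [0, 0, -0.08, 0]]])

```text
clock: 21.5
tool_pos: [0.5464, 0.0004, 0.042]
orientation: [-180.0, -0.1, 179.9]
force: [-4.7, 0.9, 5.2]
opening: 0.0116
gripper_force: 30.2
```

Request:
send_rows(increments=[[[0, 0, -0.003, 0], [0, 0, -0.006, 0], [0, 0, -0.006, 0]]])

```text
clock: 21.88
tool_pos: [0.5463, 0.0004, 0.041]
orientation: [-180.0, -0.1, 179.9]
force: [-5.3, 0.6, 8.0]
opening: 0.0112
gripper_force: 30.5
```

Request:
send_rows(increments=[[[0, 0, -0.004, 0], [0, 0, -0.004, 0]]])

```text
clock: 22.12
tool_pos: [0.5464, 0.0004, 0.0402]
orientation: [-180.0, -0.1, 179.9]
force: [-5.0, 1.6, 7.2]
opening: 0.0107
gripper_force: 30.0
```

Request:
send_rows(increments=[[[0, 0, -0.004, 0], [0, 0, -0.004, 0]]])

```text
clock: 22.38
tool_pos: [0.5464, 0.0004, 0.0394]
orientation: [-180.0, -0.1, 179.9]
force: [-4.5, 0.5, 8.3]
opening: 0.011
gripper_force: 30.0
```

Request:
send_rows(increments=[[[0, 0, -0.004, 0], [0, 0, -0.004, 0]]])

```text
clock: 22.62
tool_pos: [0.5464, 0.0004, 0.0386]
orientation: [-180.0, -0.1, 179.9]
force: [-4.3, 0.5, 7.6]
opening: 0.0106
gripper_force: 30.0
```

Request:
send_rows(increments=[[[0, 0, -0.004, 0], [0, 0, -0.004, 0]]])

```text
clock: 22.88
tool_pos: [0.5464, 0.0004, 0.0378]
orientation: [-180.0, -0.1, 179.9]
force: [-4.3, 1.2, 6.8]
opening: 0.0113
gripper_force: 30.0
```

Request:
send_rows(increments=[[[0, 0, -0.004, 0], [0, 0, -0.004, 0]]])

```text
clock: 23.12
tool_pos: [0.5464, 0.0004, 0.037]
orientation: [-180.0, -0.0, 179.9]
force: [-4.2, 1.2, 7.2]
opening: 0.0108
gripper_force: 30.0
```

```bash
python3 - <<'E'
from tri import *
s=ctrl.snapshot("side"); o=ctrl.get_obs();print(o["tool_pos"],o["force"],o["clock"])
h=cv2.cvtColor(s,cv2.COLOR_RGB2HSV); m=((h[...,0]<5)|(h[...,0]>174))&(h[...,1]>190)
r,c=np.nonzero(m[150:205,325:385]); r+=150;c+=325
for c0 in range(c.min(),c.max()+1,3): print(c0,r[c==c0].mean().round(1),end="; ")
p=o["tool_pos"]
for th in (0,5,10,15,20):
  t=np.radians(th); print(th,[proj("side",(p[0]+k*np.cos(t),p[1],p[2]+.008+k*np.sin(t))).round(1) for k in(.08,.172)])
E
```

```text
[5.46384168e-01 3.55047622e-04 3.69849875e-02] [-4.48217097  0.56998504  8.13807603] 23.175
338 191.5; 341 189.0; 344 187.5; 347 186.5; 350 185.5; 353 184.5; 356 183.5; 359 182.5; 362 181.5; 365 180.5; 0 [array([193.1, 338.7]), array([187.5, 365.6])]
5 [array([191.3, 338.7]), array([183.6, 365.7])]
10 [array([189.5, 338.5]), array([179.7, 365.4])]
15 [array([187.7, 338. ]), array([175.9, 364.7])]
20 [array([186. , 337.4]), array([172.1, 363.7])]
```

Request:
send_rows(increments=[[[0, 0, -0.004, 0], [0, 0, -0.004, 0]]])

```text
clock: 23.42
tool_pos: [0.5464, 0.0003, 0.0362]
orientation: [-180.0, -0.0, 179.9]
force: [-4.5, 1.2, 8.8]
opening: 0.0111
gripper_force: 30.0
```

Request:
send_rows(increments=[[[0, 0, -0.004, 0], [0, 0, -0.004, 0]]])

```text
clock: 23.68
tool_pos: [0.5465, 0.0004, 0.0354]
orientation: [-180.0, -0.0, 179.9]
force: [-4.6, 0.5, 8.0]
opening: 0.0112
gripper_force: 30.0
```

Request:
send_rows(increments=[[[0, 0, -0.004, 0], [0, 0, -0.004, 0]]])

```text
clock: 23.92
tool_pos: [0.5466, 0.0004, 0.0347]
orientation: [-180.0, -0.0, 179.9]
force: [-3.8, 0.6, 7.4]
opening: 0.0113
gripper_force: 30.0
```

Request:
send_rows(increments=[[[0, 0, -0.004, 0], [0, 0, -0.004, 0]]])

```text
clock: 24.18
tool_pos: [0.5466, 0.0004, 0.034]
orientation: [-180.0, -0.0, 179.9]
force: [-4.8, 1.8, 10.0]
opening: 0.0108
gripper_force: 30.0
```

Request:
send_rows(increments=[[[0, 0, -0.004, 0], [0, 0, -0.004, 0]]])

```text
clock: 24.42
tool_pos: [0.5467, 0.0004, 0.0335]
orientation: [-180.0, -0.0, 180.0]
force: [-5.9, 0.7, 12.5]
opening: 0.0113
gripper_force: 30.0
```

Request:
send_rows(increments=[[[0, 0, -0.004, 0], [0, 0, -0.004, 0]]])

```text
clock: 24.68
tool_pos: [0.5467, 0.0004, 0.033]
orientation: [-180.0, -0.0, 180.0]
force: [-6.3, 0.6, 15.0]
opening: 0.0111
gripper_force: 30.0
```

Request:
send_rows(increments=[[[0, 0, -0.004, 0], [0, 0, -0.004, 0]]])

```text
clock: 24.92
tool_pos: [0.5469, 0.0004, 0.0323]
orientation: [-180.0, 0.0, 180.0]
force: [-6.2, 1.2, 15.4]
opening: 0.0108
gripper_force: 30.0
```

Request:
send_rows(increments=[[[0, 0, -0.004, 0], [0, 0, -0.004, 0], [0, 0, -0.004, 0]]])

```text
clock: 25.3
tool_pos: [0.547, 0.0004, 0.0317]
orientation: [-180.0, 0.0, 180.0]
force: [-6.7, 1.0, 17.5]
opening: 0.011
gripper_force: 30.0
```

Request:
send_rows(increments=[[[0, 0, -0.003, 0], [0, 0, -0.003, 0], [0, 0, -0.003, 0]]])

```text
clock: 25.68
tool_pos: [0.547, 0.0004, 0.0312]
orientation: [-180.0, 0.0, 180.0]
force: [-7.8, 0.5, 17.6]
opening: 0.0108
gripper_force: 30.0
```

Request:
send_rows(increments=[[[0, 0, -0.0025, 0], [0, 0, -0.0025, 0], [0, 0, -0.0025, 0], [0, 0, -0.0025, 0]]])

```text
clock: 26.18
tool_pos: [0.5471, 0.0004, 0.0308]
orientation: [-180.0, 0.0, 180.0]
force: [-7.7, 1.1, 18.7]
opening: 0.0113
gripper_force: 30.0
```

```bash
python3 - <<'E'
from tri import *
F=[]
for i in range(4):
  s=ctrl.snapshot("side"); o=ctrl.get_obs();F.append(o["force"])
print(o["tool_pos"],np.mean(F,0),np.std(F,0),o["clock"])
h=cv2.cvtColor(s,cv2.COLOR_RGB2HSV); m=((h[...,0]<5)|(h[...,0]>174))&(h[...,1]>190)
r,c=np.nonzero(m[150:205,325:385]); r+=150;c+=325
k=np.polyfit(c[c>343],r[c>343],1); print("row at 347,362",np.polyval(k,[347,362]),c.max())
p=o["tool_pos"]
for th in (15,18,21,24,27):
  t=np.radians(th); P=[proj("side",(p[0]+k_*np.cos(t),p[1],p[2]+.008+k_*np.sin(t))) for k_ in(.11,.165)]; f=np.polyfit([q[1] for q in P],[q[0] for q in P],1); print(th,np.polyval(f,[347,362]).round(1),"tip z",p[2]+.008-.0535*np.sin(t))
E
```

```text
[5.47105952e-01 3.93356869e-04 3.08214550e-02] [-7.36997962  0.91836259 18.87518027] [0.36334656 0.66365067 0.48800597] 26.375
row at 347,362 [183.90197279 176.29638872] 364
15 [185.4 178.8] tip z 0.024974636071777183
18 [183.8 176.4] tip z 0.022289045785702354
21 [182.1 173.9] tip z 0.019648769684088477
24 [180.4 171.3] tip z 0.01706104458020673
27 [178.5 168.6] tip z 0.014532963248696292
```

The estimated press is 5–6 mm from both force and tilt (18°, tip z≈22 mm), and it held for over 0.3 s. Taking the brush out now.

Request:
send_rows(increments=[[[0, 0, 0.05, 0], [0, 0, 0.15, 0], [0, 0, 0.3, 0], [0, 0, 0.5, 0], [0, 0, 0.5, 0]]])

```text
clock: 27.0
tool_pos: [0.549, 0.001, 0.1324]
orientation: [179.9, 0.3, 180.0]
force: [0.3, 1.0, -0.8]
opening: 0.0108
gripper_force: 30.0
```

Request:
send_rows(increments=[[[-0.06, 0.25, 0, 0.02], [-0.12, 0.5, 0, 0.04], [-0.18, 0.75, 0, 0.06], [-0.247, 0.998, 0, 0.07], [-0.247, 0.998, 0, 0.07], [-0.247, 0.998, 0, 0.07]]])

```text
clock: 27.75
tool_pos: [0.497, 0.1999, 0.1284]
orientation: [-180.0, -0.1, -174.0]
force: [-0.4, 0.3, -0.6]
opening: 0.0108
gripper_force: 30.0
```

```bash
python3 - <<'E'
from tri import *
s=ctrl.snapshot("side"); t=ctrl.snapshot("top"); o=ctrl.get_obs()
p=np.array(o["tool_pos"]);print(p,o["orientation"],o["force"],o["clock"],o["opening"])
for n in("top","side"): print(n,[(round(d["conf"],2),d["pixel"]) for d in ctrl.spot_point("brush_tip",n)])
u=np.array([.9945,.1045,0])
for th in(0,9,18,27):
  a=np.radians(th); q=p+[0,0,.008]-.0535*(u*np.cos(a)+[0,0,np.sin(a)]); print(th,proj("top",q).round(1),proj("side",q).round(1))
h=cv2.cvtColor(s,cv2.COLOR_RGB2HSV); m=((h[...,0]<5)|(h[...,0]>174))&(h[...,1]>190)
r,c=np.nonzero(m[80:200,240:360]); r+=80;c+=240
for c0 in range(c.min(),c.max()+1,5):
  if (c==c0).any(): print(c0,r[c==c0].mean().round(1),end="; ")
for th in(0,9,18,27):
  a=np.radians(th); print(th,[proj("side",p+[0,0,.008]+k*(u*np.cos(a)+[0,0,np.sin(a)])).round(1) for k in(.1,.172)])
E
```

```text
[0.49741182 0.19917775 0.12874675] [-1.79970271e+02 -5.08805150e-02 -1.74111514e+02] [ 0.37312339 -0.32372841 -0.51466676] 27.85 0.011005421910308807
top [(0.78, [289.4, 486.4]), (0.47, [232.5, 252.1])]
side [(0.68, [154.4, 265.9])]
0 [235.3 251.3] [149.7 265.3]
9 [235.4 251.7] [152.  265.7]
18 [235.2 252. ] [154.1 266.5]
27 [234.5 252.2] [156.  267.6]
241 101.0; 291 143.0; 296 141.0; 306 134.0; 311 131.5; 316 129.0; 321 126.5; 326 125.0; 0 [array([140.4, 308.3]), array([136.3, 327.2])]
9 [array([136.2, 307.8]), array([129.2, 326.7])]
18 [array([132.3, 306.7]), array([122.3, 325. ])]
27 [array([128.6, 304.9]), array([115.8, 322.2])]
```

Request:
send_rows(increments=[[[0, 0, -0.15, 0], [0, 0, -0.3, 0], [0, 0, -0.34, 0], [0, 0, -0.36, 0], [0, 0, -0.38, 0], [0, 0, -0.395, 0], [0, 0, -0.4, 0], [0, 0, -0.4, 0]]])

```text
clock: 28.95
tool_pos: [0.4999, 0.2009, 0.0517]
orientation: [179.9, 0.3, -174.0]
force: [3.5, -4.1, 8.9]
opening: 0.0107
gripper_force: 30.0
```

Request:
send_rows(increments=[[[0, 0, -0.008, 0], [0, 0, -0.012, 0], [0, 0, -0.012, 0], [0, 0, -0.012, 0]]])

```text
clock: 29.45
tool_pos: [0.5004, 0.2012, 0.0495]
orientation: [179.9, 0.3, -174.0]
force: [4.6, -3.0, 7.7]
opening: 0.0105
gripper_force: 30.0
```

```bash
cat > ang.py <<'E'
from tri import *
s=ctrl.snapshot("side"); t=ctrl.snapshot("top"); o=ctrl.get_obs()
p=np.array(o["tool_pos"]);print(p,o["force"],o["clock"],o["opening"])
h=cv2.cvtColor(s,cv2.COLOR_RGB2HSV); m=((h[...,0]<5)|(h[...,0]>174))&(h[...,1]>190)
r,c=np.nonzero(m[110:200,255:360]); r+=110;c+=255
for c0 in range(c.min(),c.max()+1,5):
  if (c==c0).any(): print(c0,r[c==c0].mean().round(1),end="; ")
u=np.array([.9945,.1045,0])
for th in(0,5,10,15):
  a=np.radians(th); print(th,[proj("side",p+[0,0,.008]+k*(u*np.cos(a)+[0,0,np.sin(a)])).round(1) for k in(-.0535,.1,.172)])
for n in("top","side"): print(n,[(round(d["conf"],2),d["pixel"]) for d in ctrl.spot_point("brush_tip",n)])
E
python3 ang.py
```

```text
[0.50036486 0.20119936 0.04950391] [ 3.66580174 -3.7249243   6.12365873] 29.55 0.01090451058724871
289 166.0; 294 165.0; 299 163.0; 304 159.5; 309 158.0; 314 156.5; 319 154.5; 324 153.0; 0 [array([170.4, 268.2]), array([160.5, 309.6]), array([156.2, 327.8])]
5 [array([171.5, 268.4]), array([158.4, 309.4]), array([152.5, 327.7])]
10 [array([172.7, 268.7]), array([156.2, 309. ]), array([148.9, 327.2])]
15 [array([173.8, 269.1]), array([154.2, 308.5]), array([145.3, 326.3])]
top [(0.65, [235.9, 254.9])]
side [(0.56, [170.0, 269.2]), (0.45, [261.7, 335.0])]
```

Request:
send_rows(increments=[[[0, 0, -0.008, 0], [0, 0, -0.014, 0], [0, 0, -0.014, 0], [0, 0, -0.014, 0]]])

```text
clock: 30.15
tool_pos: [0.5007, 0.2015, 0.0468]
orientation: [179.9, 0.4, -174.0]
force: [4.4, -2.7, 7.2]
opening: 0.011
gripper_force: 30.0
```

```bash
python3 ang.py
```

```text
[0.500636   0.20152501 0.04681879] [ 4.94263486 -2.3964993   7.9203049 ] 30.25 0.010416507684847807
289 167.0; 294 165.5; 299 164.5; 304 161.5; 309 160.5; 314 159.0; 319 158.0; 324 156.0; 0 [array([171. , 268.4]), array([161.1, 309.6]), array([156.8, 327.9])]
5 [array([172.2, 268.5]), array([159. , 309.5]), array([153.1, 327.7])]
10 [array([173.3, 268.8]), array([156.9, 309.1]), array([149.5, 327.2])]
15 [array([174.4, 269.2]), array([154.8, 308.5]), array([145.9, 326.4])]
top [(0.84, [285.5, 487.0]), (0.53, [237.4, 256.0])]
side [(0.46, [170.4, 269.0]), (0.4, [199.1, 309.5])]
```

Request:
send_rows(increments=[[[0, 0, 0.1, 0], [0, 0, 0.22, 0], [-0.15, -0.016, 0.22, 0], [-0.307, -0.032, 0.22, 0], [-0.307, -0.032, 0.22, 0], [-0.307, -0.032, 0.1, 0], [-0.307, -0.032, 0.06, 0], [-0.307, -0.032, 0.04, 0], [-0.307, -0.032, 0.025, 0], [-0.307, -0.032, 0.015, 0], [-0.307, -0.032, 0.015, 0]]])

```text
clock: 31.72
tool_pos: [0.4362, 0.1937, 0.0472]
orientation: [180.0, 0.0, -174.1]
force: [0.4, 0.2, -0.8]
opening: 0.0112
gripper_force: 30.0
```

```bash
python3 ang.py
```

```text
[0.43624517 0.19377775 0.04726194] [-0.23776126  0.31281129 -1.27684997] 31.825 0.011028522474700729
271 171.0; 286 165.5; 291 164.5; 296 163.0; 301 160.5; 306 160.0; 311 158.0; 0 [array([175.4, 250. ]), array([165.2, 292.7]), array([160.7, 311.6])]
5 [array([176.6, 250.2]), array([163. , 292.5]), array([157. , 311.3])]
10 [array([177.7, 250.5]), array([160.9, 292. ]), array([153.3, 310.7])]
15 [array([178.8, 251. ]), array([158.8, 291.4]), array([149.8, 309.7])]
top [(0.59, [290.1, 487.9]), (0.49, [256.8, 257.0])]
side [(0.56, [171.8, 252.4])]
```

Request:
send_rows(increments=[[[0, 0, -0.005, 0], [0, 0, -0.01, 0], [0, 0, -0.01, 0]]])

```text
clock: 32.3
tool_pos: [0.4361, 0.1936, 0.045]
orientation: [-180.0, -0.0, -174.1]
force: [-0.3, 0.4, -0.4]
opening: 0.0107
gripper_force: 30.0
```

Request:
send_rows(increments=[[[0, 0, -0.005, 0], [0, 0, -0.01, 0], [0, 0, -0.01, 0]]])

```text
clock: 32.67
tool_pos: [0.4362, 0.1937, 0.0431]
orientation: [-180.0, 0.0, -174.0]
force: [-0.6, 1.0, -0.1]
opening: 0.011
gripper_force: 30.0
```

Request:
send_rows(increments=[[[0, 0, -0.005, 0], [0, 0, -0.01, 0], [0, 0, -0.01, 0]]])

```text
clock: 33.05
tool_pos: [0.4361, 0.1937, 0.0414]
orientation: [180.0, 0.0, -174.0]
force: [-3.6, 0.2, 7.2]
opening: 0.0106
gripper_force: 30.0
```

```bash
python3 ang.py
```

```text
[0.43609447 0.19371848 0.04146906] [-3.0114204  -1.60038316  7.15958976] 33.15 0.011083587773483363
272 172.5; 287 165.5; 292 164.0; 297 162.5; 302 160.0; 307 159.0; 0 [array([176.9, 250.1]), array([166.7, 292.8]), array([162.2, 311.6])]
5 [array([178.1, 250.3]), array([164.5, 292.5]), array([158.5, 311.3])]
10 [array([179.2, 250.7]), array([162.4, 292.1]), array([154.8, 310.7])]
15 [array([180.3, 251.1]), array([160.3, 291.4]), array([151.3, 309.7])]
top [(0.96, [286.2, 485.9]), (0.69, [254.1, 260.2])]
side [(0.74, [175.0, 250.6])]
```

The brush is in contact with the rest (7 N) while still held. I ease off slightly and let go.

Request:
send_rows(increments=[[[0, 0, 0.003, 0], [0, 0, 0.003, 0]]])

```text
clock: 33.5
tool_pos: [0.4361, 0.1937, 0.0419]
orientation: [180.0, 0.0, -174.0]
force: [-2.3, -1.1, 4.3]
opening: 0.0109
gripper_force: 30.0
```

Request:
send_rows(increments=[[[0, 0, 0, 0], [0, 0, 0, 0], [0, 0, 0, 0], [0, 0, 0, 0]]], jaw=0.5)

```text
clock: 34.0
tool_pos: [0.4361, 0.1937, 0.0415]
orientation: [-180.0, -0.0, -174.1]
force: [-0.4, -0.0, -0.0]
opening: 0.0422
gripper_force: 0.0
```

Request:
send_rows(increments=[[[0, 0, 0.1, 0], [0, 0, 0.25, 0], [0, 0, 0.5, 0], [0, 0, 0.75, 0], [0, 0, 0.75, 0], [0, 0, 0.75, 0]]])

```text
clock: 34.75
tool_pos: [0.4358, 0.1935, 0.1914]
orientation: [180.0, -0.0, -174.1]
force: [-0.9, -0.1, -0.9]
opening: 0.0437
gripper_force: 0.0
```

```bash
python3 ang.py; python3 - <<'E'
from tri import *
print(tri([("top",[254.1,260.2]),("side",[175,250.6])]))
for n in("top","side"): print(n,[(round(d["conf"],2),d["pixel"]) for d in ctrl.spot_point("brush",n)])
print("exp",[(proj(n,(.4976+k*.9945,.2+k*.1045,.056)).round(1)) for n in("top","side") for k in(-.115,0,.11)])
E
```

```text
[0.43551169 0.1931587  0.1905154 ] [ 0.12334349  0.42603547 -0.02781349] 34.85 0.04373302485864294
269 171.0; 274 170.5; 279 169.0; 284 168.0; 289 166.5; 294 165.5; 299 164.0; 304 163.0; 309 161.5; 0 [array([136. , 244.2]), array([126.8, 290.1]), array([122.7, 310.3])]
5 [array([137.3, 244.5]), array([124.3, 289.9]), array([118.5, 310. ])]
10 [array([138.7, 244.9]), array([121.8, 289.4]), array([114.3, 309.4])]
15 [array([139.9, 245.4]), array([119.4, 288.7]), array([110.2, 308.3])]
top [(0.97, [287.8, 487.8]), (0.7, [254.6, 257.3])]
side [(0.48, [175.1, 252.4])]
(array([0.387 , 0.1794, 0.0616]), [array([0.8, 0. ]), array([-0.2,  0.8])])
top [(0.75, [256.5, 452.9])]
side [(0.98, [363.0, 287.7]), (0.52, [164.5, 284.3])]
exp [array([256.4, 257.9]), array([222.7, 252.3]), array([191.6, 247.2]), array([175.2, 250. ]), array([167.5, 282.4]), array([160.6, 311.5])]
```

The brush lies level in both notches, with its tip about 125–130 mm out over the dish and the gripper clear. Handing in.

```bash
python3 -c "
from plant import ctrl; print(ctrl.close_job())"
```

```text
the job is handed in; nothing more can be done
None
```

The job is handed in at about 35 s with no verdict returned: the plate was pressed an estimated 5–6 mm (from force and tilt), and the cameras show the brush level in both notches, bristles over the dish; I laid it on the rest once before the dip to re-grip it.

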